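# Swap two biscuit tins between the ledge and the bay rack

### The job

The two steel tins stand in each other's places: put the oblong tin that is on the wooden ledge into the middle bay of the rack, and the eight-sided tin from that bay onto the ledge where the oblong one stood, each upright, centred in its place and with a broad side facing straight to the front like before. Set the tins down gently, without dropping or tipping them, and leave the jars, tape roll and carton where they are.

Things in the scene. Friction and masses are not known exactly. Their poses are not given: they have to be found in the camera images.
- oblong_tin: Steel tin with a brass lid, plain rectangular section: 42 mm deep (its x) by 60 mm broad (its y), 118 mm tall, about 0.25 to 0.5 kg. Lid and body are flush. Origin: centre of its underside, z up. Starts on the wooden ledge, between two jars. A half turn about z makes no difference.
- eight_sided_tin: Steel tin with a brass lid, eight-sided section: 42 mm deep (x) by 60 mm broad (y) with the four upright corners cut off by 10 mm, 106 mm tall, about 0.2 to 0.42 kg. Lid and body are flush. Origin: centre of its underside, z up. Starts in the middle bay of the bay rack. A half turn about z makes no difference.
- bay_rack: Fixed rack, open at front and back: base 52 mm (x) by 244 mm (y), 20 mm high, with four aluminium partitions, 52 mm deep and 4 mm thick, centred at y = -114, -38, 38 and 114 mm, making three bays 72 mm wide; the partitions rise to 132 mm above the table. Origin: under the centre of the base, on the table; front faces -x, bays side by side along y.
- bay_seat (a point): Centre of the floor of the rack's middle bay, 20 mm above the table; axes as the rack's.
- ledge_stand: Fixed stand: a narrow wooden ledge 280 mm long (y), its top 50 mm above the table, reaching from x = -26 mm to x = +28 mm; right behind it, from x = 28 to 34 mm, a guard of three level steel rails over the full length, 85, 122 and 159 mm above the table (top edge 162 mm). Open in front. Origin: on the table under the ledge; front faces -x.
- ledge_seat (a point): Middle of the ledge's top, 50 mm above the table, where the tin stands between the two ledge jars; axes as the stand's.
- bay_jar_left: Round glass jar of biscuits with a brass lid, 50 mm in diameter, 95 mm tall, loose bystander, in the rack's bay at y = +76 mm. Origin: centre of its underside, z up.
- bay_jar_right: Round glass jar of biscuits with a brass lid, 50 mm in diameter, 95 mm tall, loose bystander, in the rack's bay at y = -76 mm. Origin: centre of its underside, z up.
- ledge_jar_left: Round glass jar of biscuits with a brass lid, 50 mm in diameter, 95 mm tall, loose bystander, on the ledge near its end at y = +108 mm. Origin: centre of its underside, z up.
- ledge_jar_right: Round glass jar of biscuits with a brass lid, 50 mm in diameter, 95 mm tall, loose bystander, on the ledge near its end at y = -108 mm. Origin: centre of its underside, z up.
- tall_jar: Round glass jar with a brass lid, 70 mm in diameter, 150 mm tall, loose bystander on the table. Origin: centre of its underside, z up.
- tape_roll: Cardboard-coloured roll of tape lying flat on the table, 100 mm outside and 76 mm inside diameter, 48 mm high, loose bystander. Origin: centre of its underside, z up.
- small_carton: Closed cardboard carton on the table, 70 mm (x) by 100 mm (y), 60 mm high, loose bystander. Origin: centre of its underside, z up. (Besides these, tubs, scales and a shipping carton stand fixed beyond x = 0.78 m and beyond 0.5 m to either side, none higher than 170 mm.)
There are look-alikes about, which are no part of the job. What is shaped like the oblong_tin but green or red is not meant. What is shaped like the eight_sided_tin but purple is not meant.

How it is judged (in metres and radians):
At the end, for the whole second after the job is handed in: The oblong tin stands on the floor of the rack's middle bay and the eight-sided tin on the ledge: each within 15 mm (horizontally) of the seat's centre, within 5 mm of its height, upright within 0.08 rad, its broad side within 0.17 rad of the front of the rack or stand, and at rest (horizontal distance between oblong_tin and bay_seat below 0.015 m and z of oblong_tin in the frame of bay_seat between -0.005 and 0.005 m and angle between the y axis of oblong_tin and the y axis of bay_rack, either way round below 0.17 rad and angle between each of oblong_tin, eight_sided_tin's own z axis and vertical below 0.08 rad and linear speed of each of oblong_tin, eight_sided_tin below 0.02 m/s and horizontal distance between eight_sided_tin and ledge_seat below 0.015 m and z of eight_sided_tin in the frame of ledge_seat between -0.005 and 0.005 m and angle between the y axis of eight_sided_tin and the y axis of ledge_stand, either way round below 0.17 rad); the robot touches nothing.
It fails at once if a tin is tipped over (more than 30 degrees from upright) (angle between any of oblong_tin, eight_sided_tin's own z axis and vertical above 0.52 rad).
It fails at once if a tin is dropped (falls faster than 0.7 m/s out of the fingers) ((linear speed of oblong_tin above 0.7 m/s and contact force between the fingers and oblong_tin below 0.05 N) or (linear speed of eight_sided_tin above 0.7 m/s and contact force between the fingers and eight_sided_tin below 0.05 N)).
It fails at once if a jar in the rack is shifted by more than 25 mm or knocked over (distance of any of bay_jar_left, bay_jar_right from where it was at the start of the episode above 0.025 m or angle between any of bay_jar_left, bay_jar_right's own z axis and vertical above 0.35 rad).
It fails at once if a jar on the ledge is shifted by more than 25 mm or knocked over (distance of any of ledge_jar_left, ledge_jar_right from where it was at the start of the episode above 0.025 m or angle between any of ledge_jar_left, ledge_jar_right's own z axis and vertical above 0.35 rad).
It fails at once if the tall jar, tape roll or carton is shifted by more than 25 mm or knocked over (distance of any of tall_jar, tape_roll, small_carton from where it was at the start of the episode above 0.025 m or angle between any of tall_jar, tape_roll, small_carton's own z axis and vertical above 0.35 rad).
It also fails if it takes over 69 s, if anything falls off the work surface, if the arm or the gripper's body presses on something with over 40 N, if the wrist force passes 120 N, or if a joint passes its speed limit or range.

### The arm

A 7-joint arm with a two-finger parallel gripper is mounted at the origin on the work surface. World frame = base frame: x ahead of the robot, y to its left, z up, the work surface at z = 0. Lengths are in mm, angles in rad, forces in N, time in s.
With the tool pointing down it reaches from about 425 to 875 mm from the base axis. Payload 8.4 kg.
Tool frame: the origin (TCP) lies at the very end of the fingers, on their centre line; the grasp point (between the pads) lies 19 mm behind it (robot.tcp_to_grasp is the distance from the TCP to the grasp point, in mm); z points along the fingers, y is the line along which they close (so a half turn about z gives the same grasp; the last joint's range is limited). The gripper opens to 87 mm and grips with 3 to 60 N. Pads are 19 mm wide; open, the fingers measure 117 mm over their backs; the gripper's body (75 mm by 190 mm) begins 51 mm behind the grasp point.
Start: joints at [1.025, 0.333, 0.04, 1.465, -0.013, 1.343, -0.059], TCP at [280.828, -586.173, 222.546] pointing down, gripper open.
Joint ranges: [-2.58, 2.58], [-0.38, 2.09], [-1.3, 1.39], [0.25, 2.4], [-1.5, 4.64], [0.08, 2.09], [-2.65, 2.65]. Speed limits (rad/s): [2.22, 2.22, 2.79, 2.79, 3.14, 3.14, 3.14].

### API

Orientations are given as a unit quaternion [w, x, y, z].
In Python, from workcell import robot, imaging gives the robot as it stands. The module is installed in compiled form; this text tells all that it offers.
- The arm moves only by the shell command python3 -m inch 'ROWS' [OPENING] [FORCE]. ROWS is a JSON object of lists of equal length, an entry for each row: "offset": the shift along the world's x, y, z in cm, a list of three; "yaw": the turn about the world's z in degrees. A call has exactly 10 rows; each row is the pose to reach, as a shift and turn from the pose commanded when the call began; what a row does not reach only later rows make up. A row lasts 1/10 s, in which the tool goes at most 50 mm and 8.59 degrees, less where a joint would pass 70% of its speed; a pose out of reach is approached as far as the arm can. A call with a gripper value outside its range is refused whole. OPENING is the opening, from -1 (shut) to 1 (fully open), set as the call begins (- or left out, the last holds). The fingers move at their own pace and stop on an object; FORCE is the grip in N (left out, the last holds). Time passes only in rows, so rows that repeat a pose let the fingers close, or fill a call up. It gives the time, the measured TCP pose, the force, the opening and the grip force at its end, in the units of the state.
- robot.get_obs(): the state, without advancing time (a new reading comes with each control period).
- imaging.snapshot(name): name is "scene" or "top" or "wrist"; returns (picture, depth): 384x512x3 uint8, red, green, blue; 384x512 float32, mm along the optical axis (not along the pixel's ray), 0 where there is no reading.
- imaging.calibration(name): a dict with "K" (3x3 intrinsics, pixels), "R" (3x3) and "t" (3): a world point X has camera coordinates R X + t. Camera axes: x right, y down, z forward; pixel columns grow to the right and rows downward; lengths in mm; the calibration is good to about 2 mm. A picture is of the moment at which its call begins: read the wrist's pose just before it. calibration takes no time and is no camera call; for the wrist camera it gives the pose at the moment of the call.
- robot.job_done(): hands the job in; it is judged then, once.
The state is a dict: "time_s": time; "joint_pos": joint angles; "joint_velocities": joint speeds; "joint_torque": joint torques, N m; "position": TCP position; "ee_rot": TCP orientation; "ft_force": force on the tool from outside, world axes, zero at the start; "moment": the same for the moment, N m; "width": finger opening in mm; "finger_force": force on a finger pad.
Only numpy, scipy, OpenCV 4.12 (cv2) and the standard library are available. Lean on these libraries where they do the work, as an engineer would, in place of code of your own. Each camera call takes 0.05 s, during which the arm holds its last target. There are 200 camera calls.

## Working session

There is one attempt and no reset: what is moved stays moved. The work goes in short steps, Python scripts to look and compute and a shell command to move; the robot and the scene stay as the last step left them, time stands still between calls to the robot, and variables do not carry over. Pictures are saved under pics/ and viewed, at most 10 in all, crops included, and the job is handed in when it is done.

```bash
mkdir -p pics; cat > h.py <<'E'
import numpy as np, cv2
from workcell import robot, imaging
def snap(n):
    c=imaging.calibration(n); p,d=imaging.snapshot(n); return p,d,c
def world(d,c):
    K,R,t=[np.array(c[k],float) for k in("K","R","t")]
    v,u=np.mgrid[:d.shape[0],:d.shape[1]]
    P=np.stack([(u-K[0,2])/K[0,0]*d,(v-K[1,2])/K[1,1]*d,d],-1)
    W=(P-t.ravel())@R; W[d<=0]=np.nan; return W
def save(p,f): cv2.imwrite(f,cv2.cvtColor(p,cv2.COLOR_RGB2BGR))
E
python3 - <<'E'
from h import *
for n in("scene","top"):
    p,d,c=snap(n); save(p,f"pics/{n}0.png"); np.savez(f"{n}0.npz",p=p,d=d,**c)
    print(n,-np.array(c["R"]).T@np.array(c["t"]),np.array(c["R"])[2], (d>0).mean())
o=robot.get_obs(); print(o)
E
```

```text
scene [ 956.3432428  -491.83518541  958.09600033] [-0.38998528  0.45099103 -0.80281914] 0.9964141845703125
top [ 315.37292339   -3.01688249 1385.02275468] [ 0.17722567  0.0262244  -0.98382079] 0.996002197265625
{'time_s': 0.1, 'joint_pos': array([ 1.02478995,  0.33385851,  0.0398344 ,  1.46619652, -0.0133771 ,
        1.34328766, -0.05849349]), 'joint_velocities': array([ 0.00018823,  0.00024343, -0.00022016, -0.00185227,  0.00067928,
       -0.00071251,  0.00017723]), 'joint_torque': array([ 5.98301121e-03, -6.57811832e+01,  1.34102080e+00, -4.04708469e+01,
       -5.96193108e-02,  4.08852752e-02,  4.42729151e-05]), 'position': array([ 280.66234682, -585.80841088,  221.72916961]), 'ee_rot': array([-7.09867568e-04,  9.75145234e-01,  2.21565388e-01, -2.17261447e-04]), 'ft_force': array([ 0.13467894, -0.21323745,  0.77284197]), 'moment': array([ 0.02067829,  0.00413404, -0.00577194]), 'finger_force': 0.0, 'width': 87.01273146562892}
```

View pics/scene0.png

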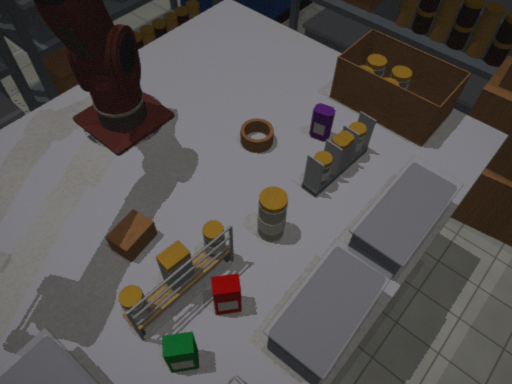

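View pics/top0.png

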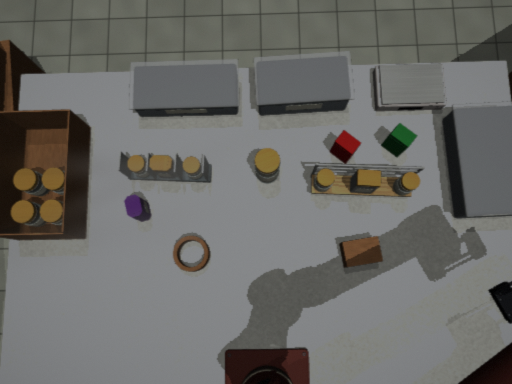

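The oblong-tin shapes are: the ledge tin at scene (173,258) / top (367,180), red at scene (227,294) / top (346,147), and green at scene (180,350) / top (400,140). The ledge tin is the one meant, because it is steel with brass and stands between jars. The eight-sided shapes are: the tin in the middle bay at scene (343,142) / top (161,162), and purple at scene (322,120) / top (137,207). The bay tin is the one meant. Next I'll confirm this in a crop and measure.

```bash
cat > m.py <<'E'
from h import *
def lids(p,W,zmin,zmax):
    h=cv2.cvtColor(p,cv2.COLOR_RGB2HSV)
    m=((h[...,0]>14)&(h[...,0]<30)&(h[...,1]>110)&(h[...,2]>100)&(W[...,2]>zmin)&(W[...,2]<zmax)&(W[...,0]>300)&(W[...,0]<800)&(abs(W[...,1])<480))
    n,l,s,c=cv2.connectedComponentsWithStats(m.astype(np.uint8))
    for i in range(1,n):
        if s[i,4]<40: continue
        q=W[l==i]; z=np.median(q[:,2]); q=q[abs(q[:,2]-z)<6]
        r=cv2.minAreaRect(q[:,:2].astype(np.float32))
        print(" px",c[i].round(),s[i,4],"z %.1f"%z,"rect c",np.round(r[0],1),"size",np.round(r[1],1),"ang %.1f"%r[2],"mean",q.mean(0).round(1))
if __name__=="__main__":
    for n in("scene","top"):
        f=np.load(n+"0.npz"); W=world(f["d"],f); p=f["p"]; print(n); lids(p,W,60,200)
        ok=(W[...,0]>300)&(W[...,0]<800)&(abs(W[...,1])<480)
        # all blobs above table
        m=(ok&(W[...,2]>12)).astype(np.uint8); k,l,s,c=cv2.connectedComponentsWithStats(m)
        for i in range(1,k):
            if s[i,4]<150: continue
            q=W[l==i]; r=cv2.minAreaRect(q[:,:2].astype(np.float32)); print("  blob",c[i].round(),s[i,4],"zmax %.0f"%np.percentile(q[:,2],98),np.round(r[0]),np.round(r[1]),"%.1f"%r[2], q[:,:2].min(0).round(),q[:,:2].max(0).round())
        # table check, ledge/rail
        print(" table z",np.nanmedian(W[...,2][ok&(abs(W[...,2])<10)]))
    f=np.load("scene0.npz")["p"]; a=cv2.resize(f[200:340,100:260],None,fx=2.5,fy=2.5); b=cv2.resize(f[90:230,250:410],None,fx=2.5,fy=2.5); save(np.hstack([a,b]),"pics/crop.png")
E
python3 m.py
```

```text
scene
 px [358. 127.] 136 z 112.6 rect c [625.1 351. ] size [41.7 42.2] ang 86.9 mean [625.2 347.6 112.6]
 px [343. 138.] 218 z 123.5 rect c [621.9 275.2] size [58.7 41.7] ang 83.5 mean [621.8 275.  123.7]
 px [324. 157.] 169 z 112.8 rect c [618.1 196.2] size [44.1 42.4] ang 86.5 mean [617.5 194.1 112.8]
 px [273. 198.] 502 z 147.8 rect c [618.3 -15.6] size [63.1 65.9] ang 40.2 mean [617.5 -15.7 147.8]
 px [212. 229.] 270 z 143.0 rect c [ 568.2 -167.7] size [42.4 45. ] ang 45.0 mean [ 568.2 -168.7  143. ]
 px [172. 254.] 481 z 165.9 rect c [ 560.5 -277.3] size [57.6 41.6] ang 85.1 mean [ 560.9 -277.5  166. ]
 px [130. 296.] 383 z 143.0 rect c [ 554.7 -390. ] size [44.6 44.6] ang 13.1 mean [ 554.6 -390.3  143.1]
  blob [322. 120.] 667 zmax 106 [509. 352.] [61. 50.] 9.5 [477. 324.] [540. 375.]
  blob [338. 153.] 2610 zmax 130 [622. 271.] [247.  56.] 87.0 [588. 147.] [655. 393.]
  blob [256. 134.] 709 zmax 49 [380. 202.] [ 98. 100.] 65.2 [331. 151.] [431. 252.]
  blob [381. 197.] 512 zmax 101 [793. 216.] [312.  14.] 90.0 [786.  60.] [800. 372.]
  blob [272. 212.] 1375 zmax 150 [617. -17
[... 1523 characters left out ...]
7 zmax 124 [ 689. -387.] [60. 46.] 49.9 [ 654. -421.] [ 724. -351.]
  blob [345. 146.] 564 zmax 125 [ 672. -235.] [60. 45.] 49.8 [ 637. -268.] [ 705. -200.]
  blob [267. 165.] 739 zmax 157 [617. -14.] [68. 68.] 39.7 [583. -48.] [653.  21.]
  blob [165. 168.] 2113 zmax 135 [624. 272.] [242.  53.] 86.6 [591. 150.] [657. 395.]
  blob [365. 180.] 2943 zmax 172 [ 577. -279.] [281.  80.] 86.7 [ 530. -420.] [ 620. -139.]
  blob [137. 208.] 499 zmax 113 [511. 353.] [62. 43.] 13.2 [479. 328.] [540. 376.]
  blob [191. 253.] 547 zmax 55 [382. 205.] [99. 97.] 88.9 [333. 155.] [430. 254.]
  blob [361. 251.] 1012 zmax 67 [ 378. -269.] [ 70. 101.] 8.3 [ 337. -322.] [ 419. -214.]
 table z 1.7744571255384642
```

View pics/crop.png

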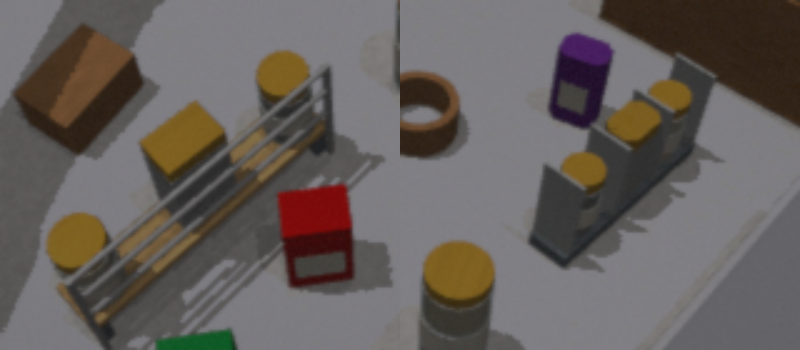

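The crop confirms both targets. At left, the brass-lidded grey tin on the ledge sits between two jars, with the red and green look-alikes behind the rails. At right, the brass-lidded tin with cut corners is in the middle bay, and the purple one stands apart. Their tops measure 167.8 mm and 125.8 mm as means of the two views, against an expected 168 and 126.

The plan is to grasp across y on the ledge and across x in the rack, with a regrasp on the open table. The order is oblong to staging, eight-sided to staging, eight-sided to the ledge, oblong to the rack.

```bash
python3 -m inch '{"offset":[[28,30.9,3],[28,30.9,3],[28,30.9,3],[28,30.9,3],[28,30.9,3],[28,30.9,3],[28,30.9,3],[28,30.9,3],[28,30.9,3],[28,30.9,3]],"yaw":[-29,-29,-29,-29,-29,-29,-29,-29,-29,-29]}' 1
cat > w.py <<'E'
from h import *; from m import lids; import sys
o=robot.get_obs(); p,d,c=snap("wrist"); W=world(d,c); print(o["time_s"],o["position"].round(1),"2a",np.degrees(2*np.arctan2(o["ee_rot"][2],o["ee_rot"][1])).round(2),"cam",(-np.array(c["R"]).T@np.array(c["t"])).round(),"ft",o["ft_force"].round(1))
lids(p,W,60,200)
f=f"pics/w{o['time_s']:.2f}.png"; save(p,f); np.savez("last.npz",p=p,d=d,W=W); print(f)
E
python3 w.py
```

```text
time_s: 1.1
position: [563.7, -272.0, 252.1]
ee_rot: [-0.001, 1.0, -0.026, 0.0]
ft_force: [-0.4, -0.2, -0.1]
width: 87.5
finger_force: 0.0
1.1 [ 563.7 -272.   252.1] 2a -2.98 cam [ 633. -274.  415.] ft [-0.4 -0.2 -0.1]
 px [  5. 152.] 566 z 150.4 rect c [609. -37.] size [13.4 52.3] ang 73.0 mean [610.3 -37.1 150.3]
 px [150. 186.] 1636 z 145.5 rect c [ 569. -165.] size [44.9 43.9] ang 86.5 mean [ 569.5 -165.2  145.5]
 px [377. 189.] 1666 z 145.3 rect c [ 555.2 -386.3] size [45.7 44.8] ang 87.3 mean [ 555.1 -386.   145.3]
 px [262. 197.] 2603 z 168.4 rect c [ 560.4 -273.6] size [58.4 40.1] ang 84.9 mean [ 560.3 -273.4  168.5]
 px [264. 284.] 492 z 60.8 rect c [ 396.  -264.4] size [28.9 96.5] ang 8.9 mean [ 400.8 -269.9   60.8]
pics/w1.10.png
```

```bash
python3 -m inch '{"offset":[[0,0.15,0],[0,0.15,-3],[0,0.15,-6],[0,0.15,-8],[0,0.15,-10],[0,0.15,-12],[0,0.15,-13],[0,0.15,-13.7],[0,0.15,-13.7],[0,0.15,-13.7]],"yaw":[-1,-1,-1,-1,-1,-1,-1,-1,-1,-1]}'
python3 -m inch '{"offset":[[0,0,0],[0,0,0],[0,0,0],[0,0,0],[0,0,0],[0,0,0],[0,0,0],[0,0,0],[0,0,0],[0,0,0]],"yaw":[0,0,0,0,0,0,0,0,0,0]}' -1 25
```

```text
time_s: 2.15
position: [561.1, -276.1, 116.4]
ee_rot: [0.0, 0.999, -0.039, 0.0]
ft_force: [-0.1, 0.2, 0.8]
width: 87.2
finger_force: 0.0
time_s: 3.15
position: [561.0, -275.6, 115.7]
ee_rot: [-0.0, 0.999, -0.038, 0.0]
ft_force: [-0.3, 2.0, 2.9]
width: 59.9
finger_force: 24.9
```

```bash
python3 -m inch '{"offset":[[0,0,0.5],[0,0,2],[-1,0,4],[-4,0,5],[-7,1,5],[-9,4,5],[-10,8,5],[-10,12,5],[-10,16,4],[-10,18.5,3]],"yaw":[0,0,0,0,0,0,0,0,0,0]}'
python3 -m inch '{"offset":[[0,0,0],[0,0,-1],[0,0,-3],[0,0,-5],[0,0,-6.5],[0,0,-7.5],[0,0,-7.8],[0,0,-8],[0,0,-8],[0,0,-8]],"yaw":[0,0,0,0,0,0,0,0,0,0]}'
```

```text
time_s: 4.15
position: [460.9, -87.8, 146.6]
ee_rot: [-0.0, 0.999, -0.037, 0.001]
ft_force: [0.2, -1.5, -5.1]
width: 60.0
finger_force: 24.9
time_s: 5.15
position: [461.3, -90.8, 66.2]
ee_rot: [0.0, 0.999, -0.038, 0.001]
ft_force: [0.2, 0.1, -4.7]
width: 60.0
finger_force: 24.9
```

```bash
python3 -m inch '{"offset":[[0,0,-0.02],[0,0,-0.05],[0,0,-0.07],[0,0,-0.09],[0,0,-0.1],[0,0,-0.1],[0,0,-0.1],[0,0,-0.1],[0,0,-0.1],[0,0,-0.1]],"yaw":[0,0,0,0,0,0,0,0,0,0]}'
python3 -m inch '{"offset":[[0,0,0],[0,0,0],[0,0,0],[0,0,0],[0,0,0],[0,0,0],[0,0,2],[0,0,5],[0,0,9],[0,0,13]],"yaw":[0,0,0,0,0,0,0,0,0,0]}' 1
```

```text
time_s: 6.15
position: [461.4, -90.6, 65.5]
ee_rot: [0.0, 0.999, -0.038, 0.001]
ft_force: [-3.3, 0.5, 8.2]
width: 59.9
finger_force: 24.9
time_s: 7.15
position: [460.3, -90.5, 195.8]
ee_rot: [-0.0, 0.999, -0.038, -0.0]
ft_force: [1.5, -0.2, -1.1]
width: 86.7
finger_force: 0.0
```

```bash
python3 -m inch '{"offset":[[16.1,36.5,5.5],[16.1,36.5,5.5],[16.1,36.5,5.5],[16.1,36.5,5.5],[16.1,36.5,5.5],[16.1,36.5,5.5],[16.1,36.5,5.5],[16.1,36.5,5.5],[16.1,36.5,5.5],[16.1,36.5,5.5]],"yaw":[91,91,91,91,91,91,91,91,91,91]}'
python3 -m inch '{"offset":[[0,0,0],[0,0,0],[0,0,0],[0,0,0],[0,0,0],[0,0,0],[0,0,0],[0,0,0],[0,0,0],[0,0,0]],"yaw":[5.1,5.1,5.1,5.1,5.1,5.1,5.1,5.1,5.1,5.1]}'; python3 w.py
```

```text
time_s: 8.15
position: [621.5, 276.9, 248.6]
ee_rot: [-0.001, 0.754, 0.657, -0.0]
ft_force: [-1.0, -0.8, -0.8]
width: 87.0
finger_force: 0.0
time_s: 9.15
position: [621.8, 274.3, 249.5]
ee_rot: [-0.0, 0.728, 0.686, -0.0]
ft_force: [1.3, -0.8, -0.1]
width: 86.7
finger_force: 0.0
9.15 [621.8 274.3 249.5] 2a 86.64 cam [626. 345. 412.] ft [ 1.3 -0.8 -0.1]
 px [258. 108.] 1713 z 115.4 rect c [626. 350.] size [45.4 46.1] ang 42.4 mean [626.1 350.3 115.4]
 px [255. 158.] 404 z 126.0 rect c [622.3 301. ] size [36.9 17.3] ang 0.4 mean [620.4 301.8 126. ]
 px [240. 190.] 56 z 126.6 rect c [603.  270.7] size [23.4  2.2] ang 86.0 mean [602.8 269.8 126.5]
 px [259. 234.] 192 z 115.3 rect c [619.6 214.7] size [ 9.2 33.8] ang 86.1 mean [619.1 214.3 115.3]
pics/w9.15.png
```

View pics/w9.15.png

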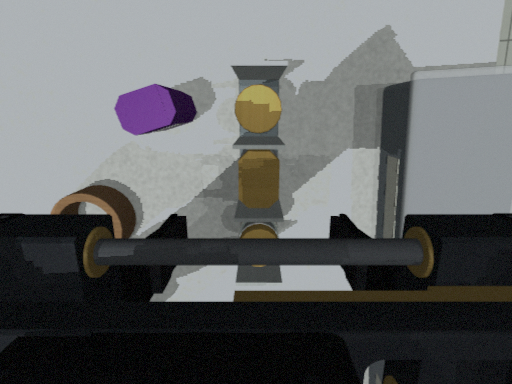

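```bash
python3 - <<'E'
import numpy as np,cv2
f=np.load("last.npz");W=f["W"];p=f["p"];h=cv2.cvtColor(p,cv2.COLOR_RGB2HSV)
m=(W[...,2]>129)&(W[...,2]<136)&(W[...,0]>580)&(W[...,0]<665)&(W[...,1]>140)&(W[...,1]<410)
n,l,s,c=cv2.connectedComponentsWithStats(m.astype(np.uint8))
for i in range(1,n):
    if s[i,4]>25:
        q=W[l==i];print(c[i].round(),s[i,4],q.mean(0).round(1),q.min(0).round(),q.max(0).round())
for F in("scene0","top0"):
    from h import world
    f=np.load(F+".npz");V=world(f["d"],f);dz=2 if F=="scene0" else -2
    z=V[...,2]+dz
    m=(z>128.5)&(z<136)&(V[...,0]>580)&(V[...,0]<665)&(V[...,1]>140)&(V[...,1]<410)
    n,l,s,c=cv2.connectedComponentsWithStats(m.astype(np.uint8))
    print(F)
    for i in range(1,n):
        if s[i,4]>8:
            q=V[l==i];print(c[i].round(),s[i,4],q.mean(0).round(1))
E
```

```text
[258.  63.] 299 [628.6 389.5 132.2] [603. 386. 129.] [654. 393. 134.]
[258. 147.] 211 [624.2 314.1 132.4] [599. 311. 130.] [650. 317. 135.]
[258. 219.] 226 [620.  238.5 131.9] [595. 235. 129.] [645. 242. 134.]
[258. 283.] 229 [615.2 162.8 131.7] [590. 158. 129.] [641. 166. 134.]
scene0
[368. 116.] 36 [628.6 384.9 128.6]
[351. 130.] 37 [624.7 308.6 129.4]
[334. 145.] 37 [619.6 233.2 129.8]
[315. 160.] 40 [615.2 157.5 129.4]
top0
[147. 159.] 22 [634.8 310.8 133.5]
[119. 162.] 27 [627.  387.1 133.9]
[175. 162.] 28 [623.7 234.9 134.2]
[203. 157.] 11 [634.  158.5 134.1]
[203. 168.] 16 [605.5 160.3 134.2]
```

The wrist view shows the eight-sided tin's lid at (259,178), between partition edges at rows 147 and 219. The open fingers are at columns 175 and 345, clear of it. The cameras disagree by a few mm in y, so I'll calibrate them against the oblong tin, whose staged position I know from the grip.

```bash
python3 - <<'E'
from h import *; from m import lids
for n in("scene","top"):
    p,d,c=snap(n); print(n); W=world(d,c); W[...,1][(abs(W[...,1]+90)>90)]=1e4; lids(p,W,100,200)
E
python3 -m inch '{"offset":[[0,0.1,0],[0,0.1,-4],[0,0.1,-8],[0,0.1,-11],[0,0.1,-13],[0,0.1,-15],[0,0.1,-16],[0,0.1,-16.7],[0,0.1,-17],[0,0.1,-17]],"yaw":[0,0,0,0,0,0,0,0,0,0]}'
```

```text
scene
 px [203. 190.] 311 z 116.0 rect c [460.8 -93.2] size [58.5 41.3] ang 86.2 mean [461.3 -93.5 116. ]
 px [272. 199.] 400 z 147.9 rect c [617.9 -24.1] size [64.2 48.2] ang 0.0 mean [617.9 -21.8 147.9]
 px [213. 227.] 213 z 143.1 rect c [ 566.8 -162.6] size [33.6 42.4] ang 89.8 mean [ 567.7 -164.3  143.1]
top
 px [270. 160.] 352 z 151.7 rect c [618.5 -22.6] size [45.1 66.7] ang 88.9 mean [618.3 -20.1 151.7]
 px [324. 177.] 206 z 146.6 rect c [ 570.1 -161.6] size [44.7 35.5] ang 1.9 mean [ 570.6 -162.8  146.8]
 px [297. 219.] 328 z 119.6 rect c [462.5 -89.7] size [56.9 40.9] ang 83.2 mean [462.7 -89.6 119.7]
time_s: 10.3
position: [622.0, 275.5, 79.9]
ee_rot: [0.0, 0.728, 0.686, 0.0]
ft_force: [-0.1, 0.1, -0.1]
width: 86.9
finger_force: 0.0
```

```bash
python3 -m inch '{"offset":[[0,0,0],[0,0,0],[0,0,0],[0,0,0],[0,0,0],[0,0,0],[0,0,0],[0,0,0],[0,0,0],[0,0,0]],"yaw":[0,0,0,0,0,0,0,0,0,0]}' -1 25
python3 -m inch '{"offset":[[0,0,0.5],[0,0,1.5],[0,0,3],[0,0,6],[0,0,9],[0,0,12],[-2,-3,13],[-5,-7,13],[-8,-11,13],[-11,-15,12]],"yaw":[0,0,0,0,0,0,0,0,0,0]}'
```

```text
time_s: 11.3
position: [621.9, 275.3, 79.6]
ee_rot: [0.0, 0.728, 0.686, 0.0]
ft_force: [-0.0, 0.6, 0.7]
width: 42.0
finger_force: 25.0
time_s: 12.3
position: [511.9, 125.3, 201.8]
ee_rot: [0.001, 0.727, 0.686, 0.001]
ft_force: [0.3, -0.2, -3.4]
width: 41.9
finger_force: 25.0
```

```bash
python3 -m inch '{"offset":[[-1.5,-2,-2],[-3,-3.5,-6],[-3,-3.5,-9],[-3,-3.5,-11.5],[-3,-3.5,-13],[-3,-3.5,-13.5],[-3,-3.5,-13.8],[-3,-3.5,-13.9],[-3,-3.5,-14],[-3,-3.5,-14.05]],"yaw":[0,0,0,0,0,0,0,0,0,0]}'
python3 -m inch '{"offset":[[0,0,0],[0,0,0],[0,0,-0.03],[0,0,-0.05],[0,0,-0.05],[0,0,-0.05],[0,0,-0.05],[0,0,-0.05],[0,0,-0.05],[0,0,-0.05]],"yaw":[0,0,0,0,0,0,0,0,0,0]}'
```

```text
time_s: 13.3
position: [482.9, 91.2, 59.9]
ee_rot: [0.0, 0.728, 0.686, 0.0]
ft_force: [-0.6, -0.6, -4.1]
width: 42.1
finger_force: 25.0
time_s: 14.3
position: [482.6, 91.2, 59.4]
ee_rot: [0.0, 0.727, 0.686, 0.0]
ft_force: [-3.4, -0.5, 6.8]
width: 42.2
finger_force: 25.0
```

```bash
python3 -m inch '{"offset":[[0,0,0],[0,0,0],[0,0,0],[0,0,0],[0,0,0],[0,0,0],[0,0,2],[0,0,5],[0,0,8],[0,0,11]],"yaw":[0,0,0,0,0,0,0,0,0,0]}' 1
python3 -m inch '{"offset":[[0,0.1,0],[0,0.1,0],[0,0.1,0],[0,0.1,0],[0,0.1,0],[0,0.1,0],[0,0.1,0],[0,0.1,0],[0,0.1,0],[0,0.1,0]],"yaw":[-90,-90,-90,-90,-90,-90,-90,-90,-90,-90]}'
python3 -m inch '{"offset":[[0,0,0],[0,0,0],[0,0,0],[0,0,-2],[0,0,-4],[0,0,-7],[0,0,-9],[0,0,-10.5],[0,0,-10.9],[0,0,-10.9]],"yaw":[-4.1,-4.1,-4.1,-4.1,-4.1,-4.1,-4.1,-4.1,-4.1,-4.1]}'
```

```text
time_s: 15.3
position: [482.2, 91.2, 169.9]
ee_rot: [-0.0, 0.727, 0.686, -0.0]
ft_force: [0.4, -0.2, -0.8]
width: 86.9
finger_force: 0.0
time_s: 16.3
position: [482.4, 92.1, 168.7]
ee_rot: [0.0, 1.0, 0.003, -0.0]
ft_force: [0.1, 0.8, 0.1]
width: 87.0
finger_force: 0.0
time_s: 17.3
position: [482.1, 92.1, 59.5]
ee_rot: [-0.0, 1.0, -0.029, -0.001]
ft_force: [-0.6, 0.2, 1.2]
width: 87.0
finger_force: 0.0
```

```bash
python3 -m inch '{"offset":[[0,0,0],[0,0,0],[0,0,0],[0,0,0],[0,0,0],[0,0,0],[0,0,0],[0,0,0.5],[0,0,2],[0,0,5]],"yaw":[0,0,0,0,0,0,0,0,0,0]}' -1 25
python3 -m inch '{"offset":[[0,0,4],[0.5,-2,8],[1,-5,12],[2,-9,12],[3,-13.5,12],[4,-18,12],[5,-22.5,12],[6,-27,12],[7,-31,12],[7.5,-34,12]],"yaw":[0,0,0,0,0,0,0,0,0,0]}'
```

```text
time_s: 18.3
position: [480.1, 91.3, 108.0]
ee_rot: [0.0, 1.0, -0.03, -0.003]
ft_force: [0.8, -0.7, -2.9]
width: 59.7
finger_force: 25.0
time_s: 19.3
position: [556.6, -251.2, 228.6]
ee_rot: [0.0, 1.0, -0.031, -0.001]
ft_force: [-0.6, 0.0, -4.1]
width: 59.5
finger_force: 25.0
```

```bash
python3 -m inch '{"offset":[[0.2,-1.5,0],[0.45,-2.95,0],[0.45,-2.95,0],[0.45,-2.95,-1],[0.45,-2.95,-2],[0.45,-2.95,-3],[0.45,-2.95,-4],[0.45,-2.95,-4.5],[0.45,-2.95,-4.5],[0.45,-2.95,-4.5]],"yaw":[0,0,0,0,0,0,0,0,0,0]}'; python3 w.py; python3 - <<'E'
from h import *; from m import lids
for n in("scene","top"):
    p,d,c=snap(n); print(n); W=world(d,c); W[...,1][(W[...,1]>-120)]=1e4; lids(p,W,100,260)
E
```

```text
time_s: 20.3
position: [562.1, -277.4, 184.9]
ee_rot: [0.0, 1.0, -0.03, 0.0]
ft_force: [0.6, 0.2, -3.0]
width: 59.7
finger_force: 25.0
20.3 [ 562.1 -277.4  184.9] 2a -3.4 cam [ 632. -280.  347.] ft [ 0.6  0.2 -3. ]
 px [109. 198.] 1777 z 145.5 rect c [ 578.6 -165.6] size [45.8 26.5] ang 86.5 mean [ 577.2 -165.8  145.5]
 px [407. 200.] 1725 z 145.3 rect c [ 564.6 -386.4] size [46.4 26.6] ang 87.8 mean [ 563.2 -386.3  145.3]
pics/w20.30.png
scene
 px [130. 296.] 387 z 143.3 rect c [ 554.7 -389.9] size [44.1 45.5] ang 40.3 mean [ 554.7 -390.4  143.3]
top
 px [325. 177.] 185 z 146.8 rect c [ 570.8 -166.2] size [37.3 41.6] ang 14.4 mean [ 570.2 -165.9  146.8]
```

```bash
python3 -m inch '{"offset":[[0,0.05,-1],[0,0.05,-2.5],[0,0.05,-4],[0,0.05,-5.5],[0,0.05,-6.5],[0,0.05,-7],[0,0.05,-7.2],[0,0.05,-7.3],[0,0.05,-7.4],[0,0.05,-7.45]],"yaw":[0,0,0,0,0,0,0,0,0,0]}'
python3 -m inch '{"offset":[[0,0,0],[0,0,-0.02],[0,0,-0.04],[0,0,-0.05],[0,0,-0.05],[0,0,-0.05],[0,0,-0.05],[0,0,-0.05],[0,0,-0.05],[0,0,-0.05]],"yaw":[0,0,0,0,0,0,0,0,0,0]}'
```

```text
time_s: 21.45
position: [562.2, -277.0, 110.7]
ee_rot: [0.0, 1.0, -0.03, 0.0]
ft_force: [0.0, -0.4, -3.8]
width: 59.7
finger_force: 25.0
time_s: 22.45
position: [562.1, -276.9, 110.2]
ee_rot: [0.0, 1.0, -0.03, 0.0]
ft_force: [-1.4, 1.7, 5.3]
width: 60.0
finger_force: 25.0
```

```bash
python3 -m inch '{"offset":[[0,0,0],[0,0,0],[0,0,0],[0,0,0],[0,0,0],[0,0,0],[0,0,1.5],[0,0,4],[0,0,8],[0,0,12]],"yaw":[0,0,0,0,0,0,0,0,0,0]}' 1
python3 w.py
python3 -m inch '{"offset":[[-10.1,18.6,0],[-10.1,18.6,0],[-10.1,18.6,0],[-10.1,18.6,0],[-10.1,18.6,0],[-10.1,18.6,0],[-10.1,18.6,0],[-10.1,18.6,0],[-10.1,18.6,0],[-10.1,18.6,0]],"yaw":[89,89,89,89,89,89,89,89,89,89]}'
python3 -m inch '{"offset":[[0,0,2],[0,0,2],[0,0,2],[0,0,2],[0,0,2],[0,0,2],[0,0,2],[0,0,2],[0,0,2],[0,0,2]],"yaw":[3.1,3.1,3.1,3.1,3.1,3.1,3.1,3.1,3.1,3.1]}'
python3 w.py;  python3 - <<'E'
from h import *; from m import lids
for n in("scene","top"):
    p,d,c=snap(n); print(n); W=world(d,c); W[...,1][(W[...,1]>-120)]=1e4; lids(p,W,100,260)
E
```

```text
time_s: 23.45
position: [561.6, -276.7, 232.0]
ee_rot: [-0.0, 1.0, -0.03, -0.0]
ft_force: [1.0, -0.1, 0.4]
width: 87.4
finger_force: 0.0
23.45 [ 561.6 -276.7  232. ] 2a -3.39 cam [ 631. -279.  395.] ft [ 1.  -0.1  0.4]
 px [136. 191.] 1916 z 145.5 rect c [ 568.7 -164.3] size [45.3 45.6] ang 87.6 mean [ 569.3 -164.4  145.5]
 px [381. 192.] 1938 z 145.3 rect c [ 554.8 -386.1] size [46.  45.7] ang 78.1 mean [ 555.  -386.3  145.4]
 px [258. 195.] 2806 z 156.3 rect c [ 562.3 -274.9] size [59.2 41.4] ang 86.0 mean [ 562.5 -274.8  156.3]
 px [271. 287.] 187 z 60.7 rect c [ 408.5 -279.9] size [65.4 14.1] ang 86.7 mean [ 406.2 -282.8   60.8]
pics/w23.45.png
time_s: 24.5
position: [461.1, -90.8, 230.8]
ee_rot: [0.001, 0.749, 0.662, 0.0]
ft_force: [-0.2, 0.0, 0.1]
width: 87.2
finger_force: 0.0
time_s: 25.5
position: [460.9, -90.9, 249.7]
ee_rot: [-0.0, 0.734, 0.68, 0.0]
ft_force: [0.9, -0.2, 1.0]
width: 87.2
finger_force: 0.0
25.5 [460.9 -90.9 249.7] 2a 85.64 cam [467. -20. 412.] ft [ 0.9 -0.2  1. ]
 px [430.  88.] 4683 z 150.2 rect c [616.8 -10.9] size [65.3 65.8] ang 29.4 mean [616.7 -10.3 15
[... 676 characters left out ...]
2.4 17.8] ang 9.6 mean [ 356.2 -260.4   60.9]
 px [374. 364.] 50 z 155.7 rect c [ 574.8 -298.9] size [17.7  6.6] ang 42.7 mean [ 574.  -298.6  155.7]
pics/w25.50.png
scene
 px [212. 229.] 275 z 142.9 rect c [ 567.1 -168. ] size [46.7 41.2] ang 88.6 mean [ 568.  -168.5  142.9]
 px [173. 258.] 463 z 153.9 rect c [ 561.8 -278.7] size [59.  43.6] ang 85.4 mean [ 562.3 -279.   153.9]
 px [130. 296.] 386 z 143.2 rect c [ 555.1 -390. ] size [44.  44.1] ang 28.2 mean [ 554.7 -390.2  143.2]
top
 px [369. 178.] 339 z 157.2 rect c [ 563.9 -277.6] size [57.8 42.5] ang 85.6 mean [ 563.8 -277.5  157.2]
 px [410. 180.] 236 z 146.7 rect c [ 557.1 -387.2] size [42.4 46.2] ang 65.2 mean [ 556.3 -387.4  146.8]
```

```bash
ls pics
```

```text
crop.png
scene0.png
top0.png
w1.10.png
w20.30.png
w23.45.png
w25.50.png
w9.15.png
```

```bash
python3 -m inch '{"offset":[[0,0,-3],[0,0,-7],[0,0,-11],[0,0,-14],[0,0,-16],[0,0,-17.3],[0,0,-18],[0,0,-18.3],[0,0,-18.4],[0,0,-18.4]],"yaw":[0,0,0,0,0,0,0,0,0,0]}'
python3 -m inch '{"offset":[[0,0,0],[0,0,0],[0,0,0],[0,0,0],[0,0,0],[0,0,0],[0,0,0],[0,0,0.5],[0,0,2],[0,0,5]],"yaw":[0,0,0,0,0,0,0,0,0,0]}' -1 25
```

```text
time_s: 26.65
position: [461.5, -91.0, 66.5]
ee_rot: [0.001, 0.734, 0.68, 0.0]
ft_force: [0.5, -0.4, -0.1]
width: 87.1
finger_force: 0.0
time_s: 27.65
position: [458.7, -90.5, 114.2]
ee_rot: [-0.002, 0.733, 0.68, -0.001]
ft_force: [1.0, -0.3, -5.1]
width: 42.3
finger_force: 24.9
```

```bash
python3 -m inch '{"offset":[[0,0,4],[1,2,8],[3,6,12],[5,10,12],[7,14.5,12],[9,19,12],[11,23.5,12],[13,28,12],[15,32,12],[16.1,35,12]],"yaw":[1,1,1,1,1,1,1,1,1,1]}'
python3 -m inch '{"offset":[[0,1.4,0],[0,1.4,0],[0,1.4,-1],[0,1.4,-2],[0,1.4,-2.5],[0,1.4,-2.5],[0,1.4,-2.5],[0,1.4,-2.5],[0,1.4,-2.5],[0,1.4,-2.5]],"yaw":[0,0,0,0,0,0,0,0,0,0]}'; python3 w.py;python3 - <<'E'
import numpy as np,cv2
f=np.load("last.npz");W=f["W"]
m=(W[...,2]>128)&(W[...,2]<137)&(W[...,0]>580)&(W[...,0]<665)&(W[...,1]>140)&(W[...,1]<410)
n,l,s,c=cv2.connectedComponentsWithStats(m.astype(np.uint8))
for i in range(1,n):
    if s[i,4]>25:
        q=W[l==i];print(c[i].round(),s[i,4],q.mean(0).round(1),q.min(0).round(),q.max(0).round())
E
```

```text
time_s: 28.65
position: [622.1, 261.7, 234.5]
ee_rot: [-0.001, 0.727, 0.687, -0.001]
ft_force: [0.1, 0.3, -4.1]
width: 41.9
finger_force: 24.9
time_s: 29.65
position: [622.0, 273.2, 211.1]
ee_rot: [0.0, 0.728, 0.686, 0.0]
ft_force: [0.3, -0.2, -4.3]
width: 41.8
finger_force: 24.9
29.65 [622.  273.2 211.1] 2a 86.64 cam [626. 344. 374.] ft [ 0.3 -0.2 -4.3]
 px [260. 110.] 1618 z 115.3 rect c [626.2 349.7] size [46.3 44.7] ang 85.8 mean [628.1 347.1 115.3]
pics/w29.65.png
[258.  54.] 407 [629.  389.2 132.2] [603. 386. 128.] [655. 393. 134.]
[258. 150.] 364 [624.5 313.9 131.9] [599. 310. 129.] [650. 317. 135.]
```

View pics/w29.65.png

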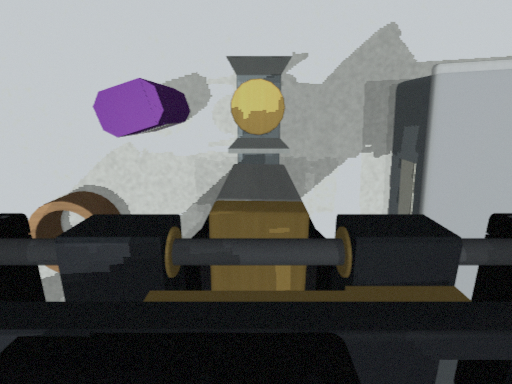

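The held tin's lid is at (258,245) and its side face runs down to about row 165. The left partition's top is at row 145 with a gap between them. I'll measure that gap directly.

```bash
python3 - <<'E'
import numpy as np
W=np.load("last.npz")["W"]
for r in range(154,204,6): print(r,W[r,245:272:13].round(1).tolist())
E
```

```text
154 [[607.4, 296.8, 22.0], [623.4, 295.5, 19.8], [639.6, 294.6, 19.6]]
160 [[606.7, 288.9, 19.5], [623.0, 288.1, 20.5], [639.2, 286.9, 18.7]]
166 [[614.1, 305.9, 158.0], [624.0, 305.2, 157.7], [634.0, 304.5, 157.0]]
172 [[615.1, 305.8, 181.2], [624.0, 305.3, 181.3], [633.0, 304.6, 180.2]]
178 [[616.0, 305.9, 200.9], [624.0, 305.2, 199.6], [632.2, 304.6, 199.0]]
184 [[616.7, 305.9, 216.3], [624.0, 305.3, 215.6], [631.5, 304.2, 213.1]]
190 [[617.2, 305.7, 228.9], [624.0, 305.3, 228.8], [630.9, 304.6, 227.8]]
196 [[617.7, 305.6, 240.0], [624.0, 305.1, 239.4], [630.4, 305.1, 240.8]]
202 [[618.2, 306.0, 251.1], [624.1, 305.5, 250.5], [630.0, 304.5, 248.4]]
```

```bash
python3 -m inch '{"offset":[[0,0.05,-1],[0,0.05,-2.5],[0,0.05,-4],[0,0.05,-5.5],[0,0.05,-7],[0,0.05,-8.5],[0,0.05,-10],[0,0.05,-11],[0,0.05,-11.8],[0,0.05,-12]],"yaw":[0,0,0,0,0,0,0,0,0,0]}'
python3 -m inch '{"offset":[[0,0,-0.1],[0,0,-0.2],[0,0,-0.3],[0,0,-0.35],[0,0,-0.4],[0,0,-0.42],[0,0,-0.45],[0,0,-0.45],[0,0,-0.45],[0,0,-0.45]],"yaw":[0,0,0,0,0,0,0,0,0,0]}'
```

```text
time_s: 30.7
position: [621.6, 273.4, 89.7]
ee_rot: [-0.0, 0.728, 0.686, -0.001]
ft_force: [0.3, -0.8, -3.8]
width: 41.9
finger_force: 24.9
time_s: 31.7
position: [621.9, 273.6, 86.3]
ee_rot: [-0.0, 0.728, 0.686, -0.0]
ft_force: [-1.1, -0.4, -5.2]
width: 42.1
finger_force: 24.9
```

```bash
python3 -m inch '{"offset":[[0,0,-0.02],[0,0,-0.04],[0,0,-0.06],[0,0,-0.08],[0,0,-0.08],[0,0,-0.08],[0,0,-0.08],[0,0,-0.08],[0,0,-0.08],[0,0,-0.08]],"yaw":[0,0,0,0,0,0,0,0,0,0]}'
```

```text
time_s: 32.7
position: [621.9, 273.6, 85.9]
ee_rot: [0.0, 0.728, 0.686, 0.0]
ft_force: [-4.1, -2.5, 5.6]
width: 41.6
finger_force: 24.9
```

In contact with the bay floor, so I release, lift and check.

```bash
python3 -m inch '{"offset":[[0,0,0],[0,0,0],[0,0,0],[0,0,0],[0,0,0],[0,0,0],[0,0,1.5],[0,0,4],[0,0,8],[0,0,12]],"yaw":[0,0,0,0,0,0,0,0,0,0]}' 1
python3 -m inch '{"offset":[[-3,-3,5],[-8,-8,5],[-12,-12,5],[-15,-15,5],[-15,-15,5],[-15,-15,5],[-15,-15,5],[-15,-15,5],[-15,-15,5],[-15,-15,5]],"yaw":[0,0,0,0,0,0,0,0,0,0]}'
python3 - <<'E'
from h import *; from m import lids
for n in("scene","top"):
    p,d,c=snap(n); print(n); lids(p,world(d,c),100,260); save(p,f"pics/{n}_end.png")
E
```

```text
time_s: 33.7
position: [621.6, 273.6, 207.7]
ee_rot: [-0.0, 0.727, 0.686, 0.0]
ft_force: [1.3, 0.3, -0.1]
width: 87.3
finger_force: 0.0
time_s: 34.7
position: [472.1, 124.5, 255.2]
ee_rot: [-0.001, 0.727, 0.687, -0.0]
ft_force: [0.8, 0.8, -0.2]
width: 87.0
finger_force: 0.0
scene
 px [358. 127.] 137 z 112.6 rect c [625.2 348.4] size [45.1 43. ] ang 3.2 mean [625.5 347.4 112.7]
 px [345. 133.] 152 z 135.9 rect c [622.1 279.5] size [44.3 40.3] ang 88.1 mean [621.8 281.7 135.8]
 px [273. 198.] 507 z 147.9 rect c [618.2 -15.4] size [63.2 65.6] ang 40.4 mean [617.6 -15.8 147.8]
 px [212. 229.] 270 z 143.0 rect c [ 567.4 -168.8] size [41.2 44.4] ang 1.1 mean [ 568.1 -168.8  143. ]
 px [173. 258.] 453 z 154.0 rect c [ 562.3 -279.1] size [58.4 41.6] ang 86.0 mean [ 562. -279.  154.]
 px [130. 296.] 385 z 143.1 rect c [ 554.9 -390. ] size [44.  45.6] ang 53.6 mean [ 554.5 -390.2  143.1]
top
 px [267. 160.] 473 z 151.9 rect c [618.1 -12.9] size [64.5 64.9] ang 62.5 mean [618.5 -12.8 151.9]
 px [136. 163.] 206 z 117.3 rect c [628.9 347.4] size [43.2 43.9] ang 89.8 mean [627.8 347.3 117.2]
 px [325. 177.] 242 z 146.6 rect c [ 569.8 -166.5] size [44.1 45.4] ang 1.2 mean [ 570.4 -166.2  146.7]
 px [369. 178.] 337 z 157.8 rect c [ 564.1 -277.7] size [58.7 41.2] ang 89.6 mean [ 563.7 -277.5  157.8]
 px [410. 180.] 236 z 146.6 rect c [ 556.9 -387.3] size [42.7 44.3] ang 71.2 mean [ 556.4 -387.6  146.6]
```

View pics/scene_end.png

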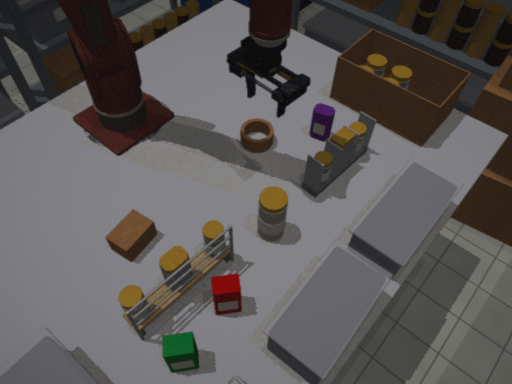

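The oblong tin stands in the middle bay at (343,137), its top at 138 mm after correcting for the scene camera's bias. The eight-sided tin is on the ledge at (175,263), and the jars, tape roll and carton are where they were. I'm handing the job in.

```bash
python3 -c "
from workcell import robot; print(robot.job_done())"
```

```text
the job is handed in; nothing more can be done
None
```

The job is handed in at about 35 s of the 69 s: the oblong tin stands in the middle bay and the eight-sided tin on the ledge, both upright and within a few mm of centre by my measurements, with no sign that any jar, the tape roll or the carton moved; the judge's verdict was not shown.

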